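# Cover the specimen and start the indent cycle with both keys

### The job

Using the fingertips or the outside of the fingers only, without gripping anything, push the sliding cover of the start station fully home over the specimen. Then press the two rectangular start keys down together, hold both fully down for at least two seconds, let both come up again and move the hand clear. Do not press the round stop key, and leave the specimen in its nest and the things standing round the station where they are.

Things in the scene. Friction and masses are not known exactly. Their poses are not given: they have to be found in the camera images.
- station: Grey start station, a flat box 150 (its x) x 210 (its y) x 40 mm high, fixed to the table. Origin: centre of its underside; x away from the operator, y to its left, z up; yaw up to 15 deg either way. Two start keys and the stop key stand on the front of its top; on the back the cover slides along y between rails 4 mm high, 28 mm either side of its middle, to a 14 mm high end stop on the left.
- key_left_top (a point): Centre of the top face of the left start key, a black rectangular cap 30 mm (station x) by 26 mm (station y), 12 mm above the panel when up; at station x = -42, y = +28 mm. Moves down with the key; axes as the station's. The key centres are 56 mm apart, the gap between the caps is 30 mm, and they measure 82 mm over their outer edges.
- key_right_top (a point): The same for the right start key, at station x = -42, y = -28 mm.
- key_left (a joint): Travel of the left start key in m: 0 up, 0.008 fully down (cap still 4 mm above the panel). Sprung: it starts to move at about 1.5 N and is fully down at about 4 N; it comes up by itself when let go.
- key_right (a joint): The same for the right start key.
- stop_key_top (a point): Centre of the top of the round stop key, a small black mushroom cap of 22 mm diameter, 13 mm above the panel, at station x = -42, y = -80 mm. Not to be pressed.
- stop_key (a joint): Travel of the stop key in m: 0 up, 0.005 fully down; sprung, about 2 to 3 N.
- cover_end (a point): Centre of the outer face of the cover's closed right-hand end wall, 18 mm above the panel: the face to push. The cover is a steel hood 50 mm (station x) by 50 mm (station y), its top 34 mm above the panel, right end closed, left end and underside open. Axes as the station's; moves with the cover.
- cover_middle (a point): Centre of the volume of the cover, half-way up; axes as the station's. Moves with the cover.
- cover (a joint): Travel of the cover along station +y (to the left) in m: about 0 open (starts between 0 and 0.02), 0.070 fully home against the end stop, over the specimen. About 1.5 N of friction; it stays where it is left.
- specimen_centre (a point): Centre of the specimen, a pale cylindrical resin mount, 30 mm diameter, 22 mm high, standing loose in a low ring (the nest) on the panel at about station x = +35, y = +43 mm.
- spare_mount_centre (a point): Centre of a dark cylindrical mount, 30 mm diameter, 20 mm high, on the table left of the station. Bystander.
- loupe_centre (a point): Centre of a black loupe, 39 mm diameter, 34 mm high, on the table left of the station. Bystander.
- jaw_block_centre (a point): Centre of a steel jaw block with bored holes, 34 x 56 x 20 mm, on the table right of the station. Bystander.
- objective_centre (a point): Centre of a black microscope objective standing upright, 28 mm diameter, 46 mm high, on the table left of the station. Bystander.
- level_centre (a point): Centre of a round bull's-eye level, 48 mm diameter, 15 mm high, on the table right of the station. Bystander.

How it is judged:
On the way, in this order (a step that is already met when the one before it is completed fails the run):
1. the cover is pushed fully home (value of joint cover above 0.066 m), for 0.2 s.
2. both start keys are held down together for two seconds (value of joint each of key_left, key_right above 0.005 m), for 2 s.
At the end, for the whole second after the job is handed in: The cover is within 4 mm of its end stop, both start keys and the stop key are up (within 1.5 mm), the specimen is within 6 mm of where it stood in its nest and the five bystanders are within 12 mm of where they stood (value of joint cover above 0.066 m and value of joint each of key_left, key_right, stop_key below 0.0015 m and distance of specimen_centre from where it was at the start of the episode below 0.006 m and distance of each of spare_mount_centre, loupe_centre, jaw_block_centre, objective_centre, level_centre from where it was at the start of the episode below 0.012 m); the robot touches nothing.
It fails at once if a start key is pressed while the cover is not home (value of joint cover below 0.062 m and value of joint any of key_left, key_right above 0.004 m).
It fails at once if one start key is pressed without the other ((value of joint key_left above 0.006 m and value of joint key_right below 0.002 m) or (value of joint key_right above 0.006 m and value of joint key_left below 0.002 m)).
It fails at once if the stop key is pressed (value of joint stop_key above 0.002 m).
It fails at once if the cover is taken between the fingers instead of pushed (x of the grasp point in the frame of cover_middle between -0.022 and 0.022 m and y of the grasp point in the frame of cover_middle between -0.022 and 0.022 m and z of the grasp point in the frame of cover_middle below 0.019 m).
It fails at once if the specimen is lifted or shifted out of its nest, or a bystander is moved or lifted (distance of specimen_centre from where it was at the start of the episode above 0.006 m or distance of any of spare_mount_centre, loupe_centre, jaw_block_centre, objective_centre, level_centre from where it was at the start of the episode above 0.012 m).
It also fails if it takes over 58 s, if anything falls off the work surface, if the arm or the gripper's body presses on something with over 40 N, if the wrist force passes 120 N, or if a joint passes its speed limit or range.

### The arm

A 7-joint arm with a two-finger parallel gripper is mounted at the origin on a cart in front of the work surface, level with it; the furniture and walls round the work are solid. World frame = base frame: x ahead of the robot, y to its left, z up, the work surface at z = 0. Lengths are in m, angles in rad, forces in N, time in s.
With the tool pointing down it reaches from about 0.425 to 0.925 m from the base axis. Payload 6.8 kg.
Tool frame: the origin (TCP) lies midway between the tips of the shut fingers; the grasp point (between the pads) lies bot.grip_point_offset behind it (bot.grip_point_offset is the distance from the TCP to the grasp point, in m); z points along the fingers, y is the line along which they close (so a half turn about z gives the same grasp; the last joint's range is limited). The gripper opens to 85 mm and grips with 20 to 120 N. Pads are 22 mm wide; open, the fingers measure 114 mm over their backs; the gripper's body (76 mm by 85 mm) begins 54 mm behind the grasp point. The pads swing forward as they close: fully open they stand 13 mm farther back than shut.
Start: joints at [-1.243, 0.477, 0.022, 1.555, -0.011, 1.109, -0.083], TCP at [0.285, 0.612, 0.231] pointing down, gripper open.
Joint ranges: [-2.96, 2.96], [-0.34, 2.1], [-1.41, 1.46], [0.24, 2.44], [-1.37, 4.51], [0.17, 1.92], [-2.96, 2.96]. Speed limits (rad/s): [2.39, 2.39, 3.14, 3.14, 3.14, 3.14, 3.14].

### API

Orientations are given as a unit quaternion [w, x, y, z].
In Python, from station import get_obs, cams, job, bot gives the robot as it stands.
- The arm moves only by the tool arm_command, never from a script. Its argument "rows" is a list that holds one entry, the list of rows, each a list of 5 numbers: the finger opening in mm, from 0 to 85.4, then the shift along the world's x, y, z in units of 60 mm (1.0 is 60 mm), then the turn about the world's z in units of 0.08 rad (1.0 is 0.08 rad). In form: [[[grip, x, y, z, turn], ...]]. A call has exactly 10 rows; each row shifts and turns the commanded pose from where the row before left it; what a row does not reach is not made up. A row lasts 1/8 s, in which the tool goes at most 62.5 mm and 10.7 degrees, less where a joint would pass 70% of its speed; a pose out of reach is approached as far as the arm can. A call with a number of a shift or a turn outside -1 to 1 is refused whole. A call with a gripper value outside its range is refused whole. The fingers move at their own pace and stop on an object; "newtons" is the grip in N (left out, the last holds). Time passes only in rows, so rows that do not move let the fingers close, or fill a call up. It gives the time, the measured TCP pose, the force, the opening and the grip force at its end, in the units of the state.
- get_obs(): the state, without advancing time (a new reading comes with each control period).
- cams.read_camera(name): name is "side" or "top" or "wrist"; returns the picture (384x512x3 uint8, red, green, blue); there is no depth.
- cams.camera_params(name): a dict with "K" (3x3 intrinsics, pixels), "k1" (the pictures are not rectified: a ray, as slopes to the right and down, at radius r is drawn at 1 + k1 r^2 times it, then the intrinsics apply), "extrinsics" (4x4, takes a point from camera to world coordinates). Camera axes: x right, y down, z forward; pixel columns grow to the right and rows downward; lengths in m; the calibration is good to about 2 mm. A picture is of the moment at which its call begins: read the wrist's pose just before it. camera_params takes no time and is no camera call; for the wrist camera it gives the pose at the moment of the call.
- job.hand_in(): hands the job in; it is judged then, once.
The state is a dict: "t": time; "q": joint angles; "joint_vel": joint speeds; "joint_torque": joint torques, N m; "eef_pos": TCP position; "tool_rot": TCP orientation; "contact_force": force on the tool from outside, world axes, zero at the start; "torque": the same for the moment, N m; "gripper_width": opening from 0.0 (shut) to 1.0 (fully open); "grasp_force": force on a finger pad.
Only numpy, scipy, OpenCV 4.12 (cv2) and the standard library are available. Lean on these libraries where they do the work, as an engineer would, in place of code of your own. Each camera call takes 0.05 s, during which the arm holds its last target. There are 200 camera calls.

## Working session

There is one attempt and no reset: what is moved stays moved. The work goes in short steps, Python scripts to look and compute and a tool call to move; the robot and the scene stay as the last step left them, time stands still between calls to the robot, and variables do not carry over. Pictures are saved under pics/ and viewed, at most 10 in all, crops included, and the job is handed in when it is done.

Besides the shell and the picture viewer there is one more tool, called after "Request:" as a command line: name --argument value ..., lists and objects as JSON in quotes. arm_command: Moves the arm, as the interface text tells. Its arguments: {"type":"object","properties":{"rows":{"type":"array"},"newtons":{"type":"number"}},"required":["rows"]}

```bash
mkdir -p pics; cat > h.py <<'E'
import numpy as np, cv2
from station import get_obs, cams, job, bot
def ray(name,u,v,P=None):
    P=P or cams.camera_params(name);K=np.array(P["K"]);E=np.array(P["extrinsics"])
    d=np.array([(u-K[0,2])/K[0,0],(v-K[1,2])/K[1,1]]);s=d.copy()
    for _ in range(20): s=d/(1+P["k1"]*(s@s))
    return E[:3,3],E[:3,:3]@np.array([s[0],s[1],1])
def onz(name,u,v,z,P=None):
    o,r=ray(name,u,v,P); return o+r*(z-o[2])/r[2]
def proj(name,p,P=None):
    P=P or cams.camera_params(name);K=np.array(P["K"]);E=np.array(P["extrinsics"])
    c=E[:3,:3].T@(np.array(p)-E[:3,3]);s=c[:2]/c[2];s=s*(1+P["k1"]*(s@s))
    return K[0,0]*s[0]+K[0,2],K[1,1]*s[1]+K[1,2]
def snap(name,f):
    im=cams.read_camera(name)[:,:,::-1].copy();cv2.imwrite("pics/"+f,im);return im
E
python3 - <<'E'
from h import *
a=snap("top","top0.png");b=snap("side","side0.png")
print(get_obs(),bot.grip_point_offset)
for n in("top","side"):print(n,cams.camera_params(n))
E
```

```text
{'t': 0.1, 'q': array([-1.24311006,  0.47772235,  0.02234494,  1.55632651, -0.01152282,
        1.10927344, -0.0830595 ]), 'joint_vel': array([-2.87469045e-04, -3.44645037e-03, -9.43769425e-04, -3.47025192e-03,
        4.43456042e-04, -1.04569570e-03, -5.22579678e-05]), 'joint_torque': array([ 4.98028414e-03, -5.97753024e+01,  1.61396150e+00, -2.81949162e+01,
        1.29245516e-02,  4.91947125e-03, -3.98161035e-05]), 'eef_pos': array([0.28472009, 0.61144637, 0.23043068]), 'tool_rot': array([-1.25641240e-04,  2.16149265e-01,  9.76360002e-01, -7.90975184e-04]), 'contact_force': array([ 0.41380421, -0.1422384 ,  0.21851663]), 'torque': array([-0.03498277, -0.00559814,  0.00460977]), 'grasp_force': 0.0, 'gripper_width': 0.9992642881014271} 0.0187
top {'K': array([[359.30074132,   0.        , 257.25981724],
       [  0.        , 359.30074132, 192.73909561],
       [  0.        ,   0.        ,   1.        ]]), 'k1': -0.11075135835683134, 'extrinsics': array([[ 1.24404170e-02, -9.77989930e-01,  2.08280899e-01,
         3.07482715e-01],
       [-9.99922199e-01, -1.23576428e-02,  1.69866213e-03,
         1.26690527e-01],
       [ 9.12586508e-04, -2.08285827e-01, -9.78067575e-01,
         8.92239847e-01],
       [ 0.00000000e+00,  0.00000000e+00,  0.00000000e+00,
         1.00000000e+00]])}
side {'K': array([[495.73874603,   0.        , 248.13992852],
       [  0.        , 495.73874603, 182.51635186],
       [  0.        ,   0.        ,   1.        ]]), 'k1': 0.06987728710183345, 'extrinsics': array([[ 0.85982769, -0.32719366,  0.39197021,  0.11165495],
       [-0.51041386, -0.5309778 ,  0.67641723, -0.5019309 ],
       [-0.01319194, -0.78166929, -0.6235536 ,  0.67499686],
       [ 0.        ,  0.        ,  0.        ,  1.        ]])}
```

View pics/top0.png

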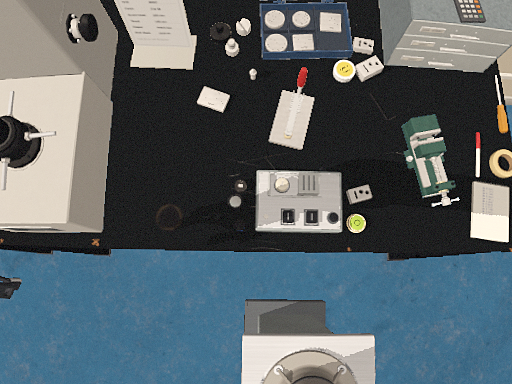

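View pics/side0.png

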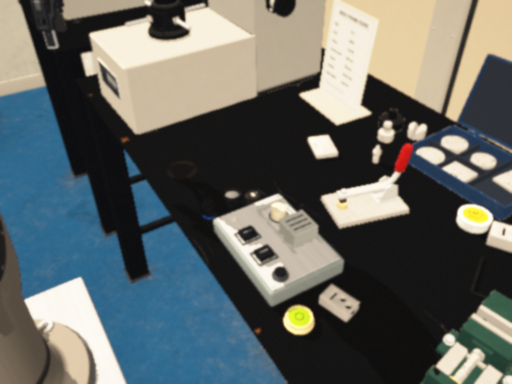

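The top view shows the station at about (257–342, 170–232), with the keys at (288,216) and (312,216), the stop key at (334,217) and the cover at (309,183). The side view shows the same layout with the cover open. I'll enlarge both.

```bash
python3 - <<'E'
from h import *
t=cv2.imread("pics/top0.png");s=cv2.imread("pics/side0.png")
a=cv2.resize(t[160:245,225:385],None,fx=5,fy=5,interpolation=cv2.INTER_CUBIC)
b=cv2.resize(s[180:345,190:370],None,fx=3.6,fy=3.6,interpolation=cv2.INTER_CUBIC)
cv2.imwrite("pics/tc.png",a);cv2.imwrite("pics/sc.png",b)
for n,im,x0,y0,x1,y1 in(("top",t,262,200,345,228),("side",s,230,215,300,290)):
    g=im[y0:y1,x0:x1].max(2)
    c,_=cv2.findContours((g<60).astype(np.uint8),cv2.RETR_EXTERNAL,cv2.CHAIN_APPROX_NONE)
    for k in c:
        if cv2.contourArea(k)>25:
            (u,v),wh,an=cv2.minAreaRect(k);M=cv2.moments(k);u=M['m10']/M['m00']+x0;v=M['m01']/M['m00']+y0
            print(n,round(u,1),round(v,1),cv2.contourArea(k),wh,onz(n,u,v,.052).round(4))
E
```

```text
top 333.3 216.9 46.5 (8.0, 8.0) [ 0.4302 -0.0529  0.052 ]
top 311.5 216.5 98.5 (11.0, 9.0) [ 0.4306 -0.0008  0.052 ]
top 287.6 216.1 102.5 (12.0, 10.0) [0.431  0.0558 0.052 ]
top 343.3 211.4 35.5 (27.0, 2.0) [ 0.4435 -0.0772  0.052 ]
side 280.4 272.3 72.5 (9.0, 11.0) [ 0.428  -0.0566  0.052 ]
side 238.7 277.4 455.0 (26.0, 35.0) [ 0.3642 -0.0303  0.052 ]
side 264.0 252.9 152.5 (11.62755298614502, 16.099689483642578) [ 0.428 -0.006  0.052]
side 247.6 233.1 135.5 (11.180339813232422, 15.20526123046875) [0.4286 0.0499 0.052 ]
```

View pics/tc.png

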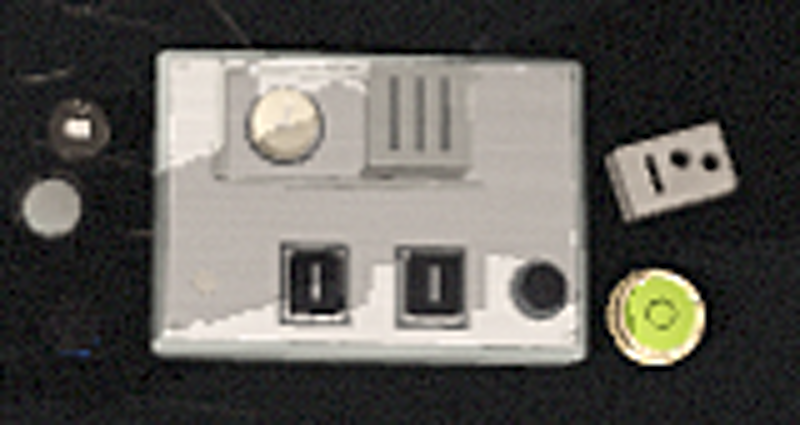

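View pics/sc.png

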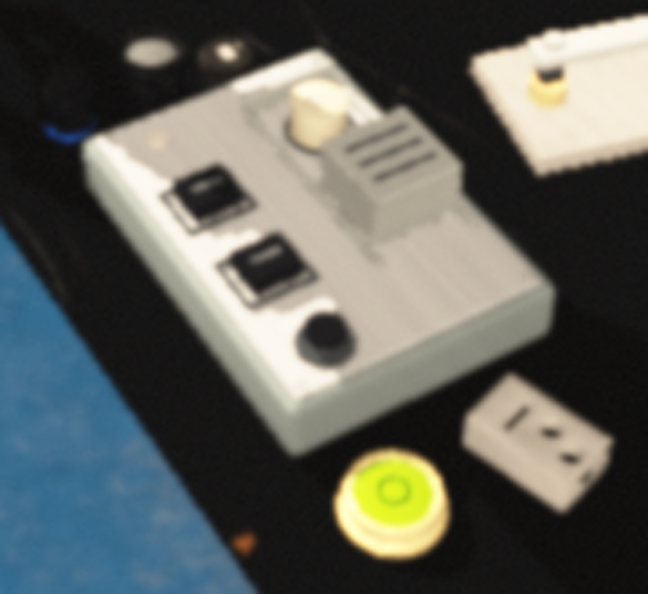

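The keys lie near (0.430, 0.055) and (0.430, -0.001), and the station yaw is about -0.01 rad. I'll move over the station and look from close by.

Request:
arm_command --rows '[[[0,0.08,-0.9,0,0.53],[0,0.08,-0.9,0,0.53],[0,0.08,-0.9,0,0.53],[0,0.3,-0.85,0,0.53],[0,0.3,-0.85,0,0.53],[0,0.3,-0.85,0,0.53],[0,0.4,-0.9,0,0.53],[0,0.4,-0.9,0,0.53],[0,0.4,-0.9,0,0.53],[0,0.4,-0.9,0,0.53]]]'

```text
t: 1.35
eef_pos: [0.4496, 0.0791, 0.2313]
tool_rot: [0.0, 0.005, 1.0, 0.0]
contact_force: [1.1, -0.3, -0.0]
gripper_width: -0.002
grasp_force: 0.0
```

```bash
python3 - <<'E'
from h import *
P=cams.camera_params("wrist");a=snap("wrist","w1.png")
import pickle;pickle.dump(P,open("w1.pkl","wb"));print(P)
cv2.imwrite("pics/w1b.png",cv2.resize(a,(768,576),interpolation=cv2.INTER_CUBIC))
E
```

```text
{'K': array([[337.21456519,   0.        , 260.70464995],
       [  0.        , 337.21456519, 188.43408454],
       [  0.        ,   0.        ,   1.        ]]), 'k1': -0.052628968474605034, 'extrinsics': array([[ 1.07690886e-02,  9.56025440e-01,  2.93085969e-01,
         3.73900553e-01],
       [ 9.99941825e-01, -1.04751176e-02, -2.57256689e-03,
         8.05826106e-02],
       [ 6.10670590e-04,  2.93096623e-01, -9.56082631e-01,
         3.73991583e-01],
       [ 0.00000000e+00,  0.00000000e+00,  0.00000000e+00,
         1.00000000e+00]])}
```

View pics/w1b.png

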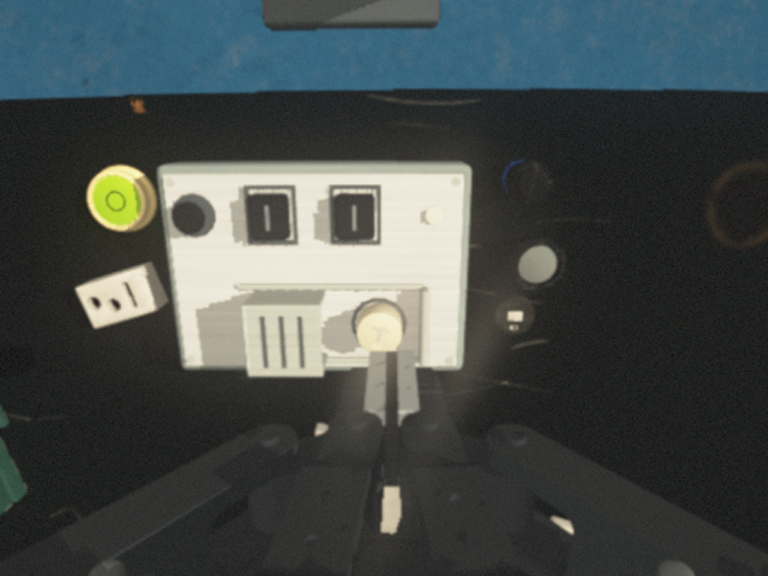

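The wrist view (shown at 1.5×) gives key bezels centred at (270,215) and (355,215), the stop key at (193,215), and the cover top at 245–325 × 305–376. The specimen is at (380,327) and the rails are visible.

```bash
python3 - <<'E'
from h import *
import pickle;P=pickle.load(open("w1.pkl","rb"))
for n,u,v,z in(("bezL",355.5,215.5,.041),("bezR",270.5,215.5,.041),("capL",356,216,.052),("capR",270,216,.052),("stop",194,214,.053),("FL",468,167,.04),("FR",161,167,.04),("BL",462,366,.04),("BR",183,366,.04),
 ("cov fr",245,305,.074),("cov fl",322,305,.074),("cov bl",326,376,.074),("cov br",248,376,.074),("spec",380,328,.063),("endstop in",424,320,.054),("level",121,198,.015),("jaw",121,296,.02)):
    print(n,onz("w",u/1.5,v/1.5,z,P).round(4))
E
```

```text
bezL [0.4292 0.0566 0.041 ]
bezR [4.285e-01 1.000e-04 4.100e-02]
capL [0.4277 0.0577 0.052 ]
capR [0.427  0.0024 0.052 ]
stop [ 0.4248 -0.0464  0.053 ]
FL [0.3985 0.1304 0.04  ]
FR [ 0.3956 -0.0699  0.04  ]
BL [0.5404 0.1307 0.04  ]
BR [ 0.5387 -0.074   0.04  ]
cov fr [ 0.4796 -0.0126  0.074 ]
cov fl [0.4801 0.0361 0.074 ]
cov bl [0.5298 0.0362 0.074 ]
cov br [ 0.5294 -0.0156  0.074 ]
spec [0.5005 0.0721 0.063 ]
endstop in [0.4987 0.1018 0.054 ]
level [ 0.4183 -0.1135  0.015 ]
jaw [ 0.4907 -0.1229  0.02  ]
```

Request:
arm_command --rows '[[[0,0.31,-0.72,0,0],[0,0.31,-0.72,0,0],[0,0.3,-0.72,0,0],[0,0,0,-0.55,0],[0,0,0,-0.55,0],[0,0,0,-0.55,0],[0,0,0,-0.55,0],[0,0,0,-0.3,0],[0,0,0,-0.3,0],[0,0,0,-0.2,0]]]'

```text
t: 2.65
eef_pos: [0.504, -0.0484, 0.0503]
tool_rot: [-0.001, 0.006, 1.0, -0.0]
contact_force: [-0.1, 0.3, 0.1]
gripper_width: -0.002
grasp_force: 0.0
```

```bash
python3 - <<'E'
from h import *
a=snap("wrist","w2.png");b=snap("side","s2.png")
cv2.imwrite("pics/w2b.png",np.vstack([cv2.resize(a,(440,330)),cv2.resize(b[180:345,190:410],None,fx=2,fy=2)[:,:440][:270]]))
print(get_obs()["eef_pos"])
E
```

```text
[ 0.50359448 -0.0484663   0.05021926]
```

View pics/w2b.png

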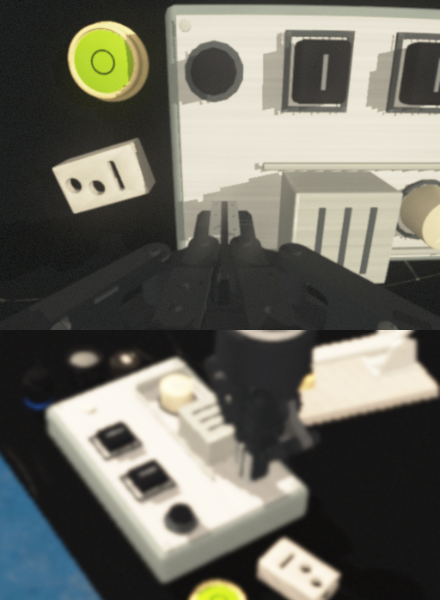

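The fingertips stand free beside the cover's closed end, about 15 mm short of it. I'll push now.

Request:
arm_command --rows '[[[0,0,0.1,0,0],[0,0,0.1,0,0],[0,0,0.11,0,0],[0,0,0.11,0,0],[0,0,0.11,0,0],[0,0,0.11,0,0],[0,0,0.11,0,0],[0,0,0.11,0,0],[0,0,0.11,0,0],[0,0,0.11,0,0]]]'

```text
t: 4.0
eef_pos: [0.5045, 0.0165, 0.0513]
tool_rot: [-0.0, 0.006, 1.0, -0.0]
contact_force: [0.9, -1.4, -0.1]
gripper_width: 0.002
grasp_force: 0.9
```

Request:
arm_command --rows '[[[0,0,0.03,0,0],[0,0,0.03,0,0],[0,0,0.03,0,0],[0,0,0.03,0,0],[0,0,0.03,0,0],[0,0,0.02,0,0],[0,0,0.02,0,0],[0,0,0,0,0],[0,0,0,0,0],[0,0,0,0,0]]]'

```text
t: 5.25
eef_pos: [0.5043, 0.0277, 0.0513]
tool_rot: [-0.0, 0.006, 1.0, 0.0]
contact_force: [-0.3, -0.3, -0.5]
gripper_width: 0.005
grasp_force: 0.1
```

Request:
arm_command --rows '[[[0,0,0.02,0,0],[0,0,0.02,0,0],[0,0,0.02,0,0],[0,0,0.02,0,0],[0,0,0.02,0,0],[0,0,0.02,0,0],[0,0,0.02,0,0],[0,0,0.02,0,0],[0,0,0,0,0],[0,0,0,0,0]]]'

```text
t: 6.5
eef_pos: [0.5043, 0.0331, 0.0513]
tool_rot: [-0.0, 0.008, 1.0, -0.002]
contact_force: [-0.7, -11.6, 1.3]
gripper_width: 0.002
grasp_force: 6.3
```

```bash
python3 - <<'E'
from h import *
o=get_obs();print(o["eef_pos"],o["contact_force"])
P=cams.camera_params("wrist");a=snap("wrist","w3.png")
import pickle;pickle.dump(P,open("w3.pkl","wb"))
cv2.imwrite("pics/w3b.png",cv2.resize(a,(768,576),interpolation=cv2.INTER_CUBIC))
E
```

```text
[0.50430703 0.0331218  0.05132853] [ -0.67206313 -11.63175892   1.3411554 ]
```

View pics/w3b.png

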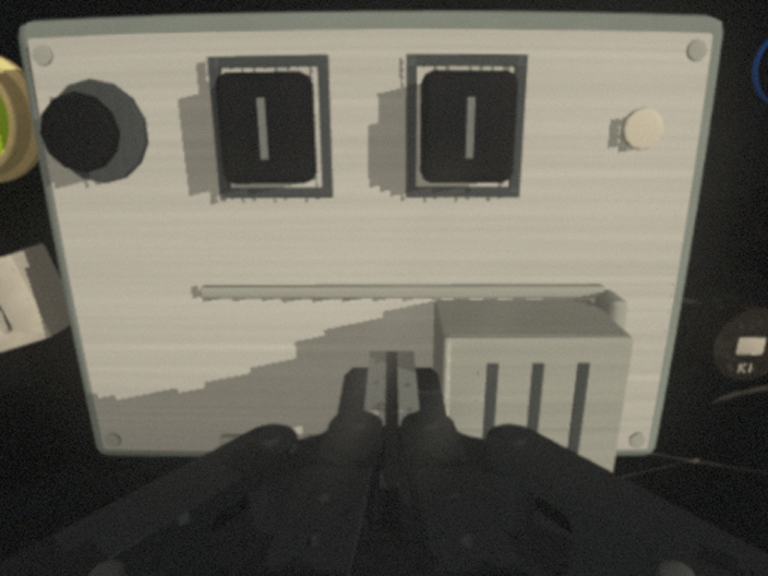

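The cover is against the end stop with an 11.6 N reaction. The key caps are at (266,127) and (469,127). I'll back off, rise, and refine the key positions.

Request:
arm_command --rows '[[[0,0,-0.2,0,0],[0,0,-0.2,0,0],[0,0,0,0.4,0],[0,0,0,0.5,0],[0,0,0,0.5,0],[42,0,0,0.3,0],[42,0,0,0,0],[42,0,0,0,0],[42,0,0,0,0],[42,0,0,0,0]]]'

```text
t: 7.8
eef_pos: [0.5041, 0.013, 0.1526]
tool_rot: [-0.001, 0.006, 1.0, -0.0]
contact_force: [-0.1, 0.1, 0.7]
gripper_width: 0.496
grasp_force: 0.0
```

```bash
python3 - <<'E'
from h import *
import pickle;P=pickle.load(open("w3.pkl","rb"))
for n,u,v,z in(("bezL",467,126,.041),("bezR",270.5,126,.041),("capL",469,127,.052),("capR",266,127,.052),("stop",80,132,.053),("cov fr",441,337,.074),("cov fl",631,335,.074)):
    print(n,onz("w",u/1.5,v/1.5,z,P).round(4))
print(get_obs())
E
```

```text
bezL [0.4282 0.0571 0.041 ]
bezR [ 4.272e-01 -1.000e-04  4.100e-02]
capL [0.4285 0.0561 0.052 ]
capR [0.4276 0.0012 0.052 ]
stop [ 0.4273 -0.0502  0.053 ]
cov fr [0.4801 0.0471 0.074 ]
cov fl [0.4805 0.0965 0.074 ]
{'t': 7.8, 'q': array([-0.4712959 ,  0.30872243,  0.38601963,  2.05484541, -0.15868099,
        0.80714029,  1.56748348]), 'joint_vel': array([-0.00041882, -0.00327852,  0.00077397, -0.00302719, -0.00064456,
        0.00129706, -0.00422757]), 'joint_torque': array([ 1.23571762e-02, -4.00115991e+01,  3.95863608e+00, -2.23659986e+01,
        8.17599648e-03,  4.35881273e-03,  2.87490897e-03]), 'eef_pos': array([0.50412841, 0.01302046, 0.15260634]), 'tool_rot': array([-6.54963825e-04,  5.90583934e-03,  9.99982325e-01, -2.02813371e-04]), 'contact_force': array([-0.06967924,  0.14639649,  0.72007849]), 'torque': array([ 0.06293155, -0.0109719 ,  0.00251869]), 'grasp_force': 0.0, 'gripper_width': 0.49552070088482597}
```

Request:
arm_command --rows '[[[42,-0.41,0.09,0,0],[42,-0.41,0.09,0,0],[42,-0.41,0.08,0,0],[42,0,0,-0.4,0],[42,0,0,-0.4,0],[42,0,0,-0.35,0],[42,0,0,-0.2,0],[42,0,0,-0.1,0],[42,0,0,0,0],[42,0,0,0,0]]]'

```text
t: 9.05
eef_pos: [0.4312, 0.0288, 0.0668]
tool_rot: [0.0, 0.006, 1.0, 0.0]
contact_force: [-1.1, -0.8, -0.1]
gripper_width: 0.492
grasp_force: 0.0
```

```bash
python3 - <<'E'
from h import *
a=snap("wrist","w4.png");b=snap("side","s4.png")
cv2.imwrite("pics/w4b.png",np.vstack([cv2.resize(a,(440,330)),cv2.resize(b[180:315,190:410],None,fx=2,fy=2)]))
o=get_obs();print(o["eef_pos"],o["contact_force"],o["gripper_width"])
E
```

```text
[0.43116208 0.02883398 0.06680487] [-0.09132771  0.58407022 -0.39517308] 0.49099227486228647
```

View pics/w4b.png

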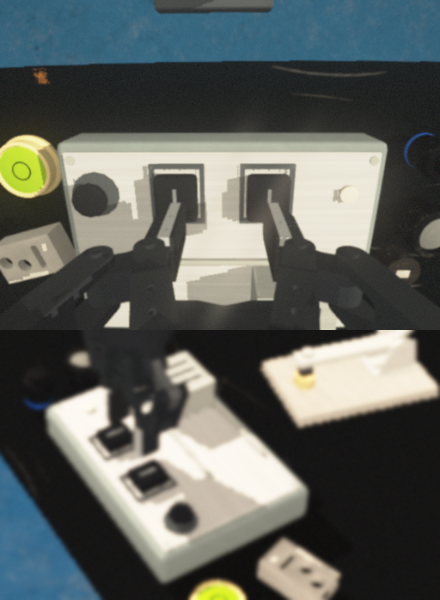

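The fingers stand symmetrically over both keys. I'll press down in small steps.

Request:
arm_command --rows '[[[42,0,0,-0.03,0],[42,0,0,-0.03,0],[42,0,0,-0.03,0],[42,0,0,-0.03,0],[42,0,0,-0.03,0],[42,0,0,-0.03,0],[42,0,0,-0.03,0],[42,0,0,-0.03,0],[42,0,0,0,0],[42,0,0,0,0]]]'

```text
t: 10.4
eef_pos: [0.4308, 0.0287, 0.0519]
tool_rot: [-0.0, 0.006, 1.0, 0.0]
contact_force: [-0.8, -0.4, 0.1]
gripper_width: 0.494
grasp_force: 0.0
```

Request:
arm_command --rows '[[[42,0,0,-0.02,0],[42,0,0,-0.02,0],[42,0,0,-0.02,0],[42,0,0,-0.02,0],[42,0,0,-0.02,0],[42,0,0,0,0],[42,0,0,0,0],[42,0,0,0,0],[42,0,0,0,0],[42,0,0,0,0]]]'

```text
t: 11.65
eef_pos: [0.4308, 0.0288, 0.046]
tool_rot: [0.0, 0.006, 1.0, 0.0]
contact_force: [-0.6, 0.6, 6.4]
gripper_width: 0.492
grasp_force: 2.7
```

Request:
arm_command --rows '[[[42,0,0,-0.02,0],[42,0,0,-0.02,0],[42,0,0,-0.02,0],[42,0,0,0,0],[42,0,0,0,0],[42,0,0,0,0],[42,0,0,0,0],[42,0,0,0,0],[42,0,0,0,0],[42,0,0,0,0]]]'

```text
t: 12.9
eef_pos: [0.4308, 0.0288, 0.0425]
tool_rot: [0.0, 0.006, 1.0, 0.0]
contact_force: [-1.6, 0.4, 8.3]
gripper_width: 0.487
grasp_force: 3.8
```

Request:
arm_command --rows '[[[42,0,0,-0.02,0],[42,0,0,-0.02,0],[42,0,0,0,0],[42,0,0,0,0],[42,0,0,0,0],[42,0,0,0,0],[42,0,0,0,0],[42,0,0,0,0],[42,0,0,0,0],[42,0,0,0,0]]]'

```text
t: 14.15
eef_pos: [0.4309, 0.0288, 0.0419]
tool_rot: [0.0, 0.006, 1.0, 0.001]
contact_force: [-9.9, -0.2, 41.6]
gripper_width: 0.495
grasp_force: 20.9
```

Both keys have bottomed. I'll ease off slightly and hold.

Request:
arm_command --rows '[[[42,0,0,0.015,0],[42,0,0,0,0],[42,0,0,0,0],[42,0,0,0,0],[42,0,0,0,0],[42,0,0,0,0],[42,0,0,0,0],[42,0,0,0,0],[42,0,0,0,0],[42,0,0,0,0]]]'

```text
t: 15.4
eef_pos: [0.4309, 0.0288, 0.042]
tool_rot: [0.0, 0.006, 1.0, 0.001]
contact_force: [-6.0, -0.2, 28.0]
gripper_width: 0.493
grasp_force: 13.8
```

Request:
arm_command --rows '[[[42,0,0,0,0],[42,0,0,0,0],[42,0,0,0,0],[42,0,0,0,0],[42,0,0,0,0],[42,0,0,0,0],[42,0,0,0,0],[42,0,0,0,0],[42,0,0,0,0],[42,0,0,0,0]]]'

```text
t: 16.65
eef_pos: [0.4309, 0.0288, 0.042]
tool_rot: [0.0, 0.006, 1.0, 0.001]
contact_force: [-6.4, -1.4, 27.5]
gripper_width: 0.492
grasp_force: 13.8
```

Request:
arm_command --rows '[[[42,0,0,0,0],[42,0,0,0,0],[42,0,0,0.05,0],[42,0,0,0.05,0],[42,0,0,0.1,0],[42,0,0,0.3,0],[42,0,0,0.5,0],[42,0,0,0.6,0],[42,0,0,0.6,0],[42,0,0,0,0]]]'

```text
t: 17.9
eef_pos: [0.4324, 0.0291, 0.175]
tool_rot: [0.002, 0.006, 1.0, 0.001]
contact_force: [0.0, 0.2, -0.6]
gripper_width: 0.492
grasp_force: 0.0
```

```bash
python3 - <<'E'
from h import *
a=snap("wrist","w5.png");b=snap("side","s5.png")
cv2.imwrite("pics/w5b.png",np.vstack([cv2.resize(a,(440,330)),cv2.resize(b[180:315,190:410],None,fx=2,fy=2)]))
o=get_obs();print(o["t"],o["eef_pos"],o["contact_force"])
E
```

```text
18.0 [0.43047117 0.02883146 0.17263704] [-0.68130975  0.11914452 -0.81509895]
```

View pics/w5b.png

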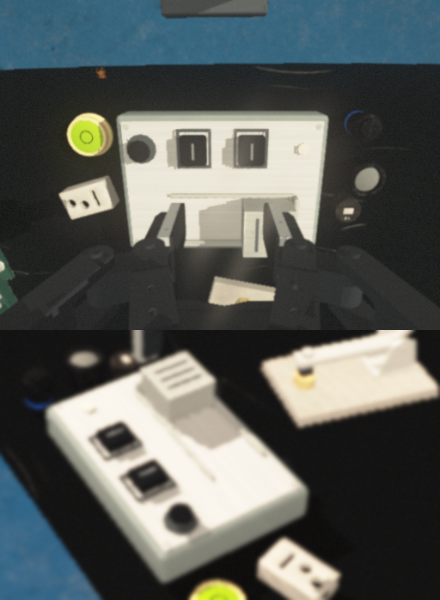

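The cover is home, both keys are up again, the surrounding items look undisturbed and the hand is clear. I'll hand in.

```bash
python3 -c "
from station import job
print(job.hand_in())"
```

```text
the job is handed in; nothing more can be done
None
```

I pushed the cover home, held both start keys fully down for over two seconds and released them, left the stop key alone, moved the hand clear and handed the job in; the hand-in gave no verdict.

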